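# Pile up the pigment bins: stack the full ones, nest the empties

## Robot

A 7-joint arm with a two-finger parallel gripper is mounted at the origin on the work surface; the furniture and walls round the work are solid. World frame = base frame: x ahead of the robot, y to its left, z up, the work surface at z = 0. Lengths are in m, angles in rad, forces in N, time in s.
With the tool pointing down it reaches from about 0.375 to 0.925 m from the base axis. Payload 3.1 kg.
Tool frame: the origin (TCP) lies at the very end of the fingers, on their centre line; the grasp point (between the pads) lies 19 mm behind it; z points along the fingers, y is the line along which they close (so a half turn about z gives the same grasp; the last joint's range is limited). The gripper opens to 85 mm and grips with 20 to 120 N. Pads are 22 mm wide; open, the fingers measure 114 mm over their backs; the gripper's body (76 mm by 85 mm) begins 54 mm behind the grasp point. The pads swing forward as they close: fully open they stand 13 mm farther back than shut.
Start: joints at [-1.206, 0.383, 0.044, 1.598, -0.018, 1.161, -0.05], TCP at [0.29, 0.582, 0.231] pointing down, gripper open.
Joint ranges: [-2.61, 2.61], [-0.41, 2.15], [-1.48, 1.57], [0, 2.5], [-1.57, 4.71], [0.05, 1.97], [-2.85, 2.85]. Speed limits (rad/s): [2.79, 2.79, 3.14, 3.14, 3.14, 3.14, 3.14].

## Interface

Orientations are given as a unit quaternion [x, y, z, w].
In Python, from station import sensors, optics, order gives the robot as it stands.
- The arm moves only by the shell command python3 -m inch 'ROWS' [FORCE]. ROWS is JSON, a list of rows, each a list of 3 entries, a list of its own where there are three numbers: the shift along the tool's x, y, z in cm, then the turn, a rotation vector about the tool's x, y, z in rad, then the finger opening in cm, from 0 to 8.54. A call has 1 to 10 rows; each row is the pose to reach, as a shift and turn from the pose commanded when the call began, along the tool's axes at that moment; what a row does not reach only later rows make up. A row lasts 1/8 s, in which the tool goes at most 62.5 mm and 10.7 degrees, less where a joint would pass 70% of its speed; a pose out of reach is approached as far as the arm can. A call with a gripper value outside its range is refused whole. The fingers move at their own pace and stop on an object; FORCE is the grip in N (left out, the last holds). Time passes only in rows, so rows that repeat a pose let the fingers close. It gives the time, the measured TCP pose, the force, the opening and the grip force at its end, in the units of the state.
- sensors.sense(): the state, without advancing time (a new reading comes with each control period).
- optics.snapshot(name): name is "side" or "top"; returns the picture (384x512x3 uint8, blue, green, red); there is no depth.
- optics.get_calibration(name): a dict with "camera_matrix" (3x3 intrinsics, pixels), "k1" (the pictures are not rectified: a ray, as slopes to the right and down, at radius r is drawn at 1 + k1 r^2 times it, then the intrinsics apply), "R" (3x3) and "t" (3): a world point X has camera coordinates R X + t. Camera axes: x right, y down, z forward; pixel columns grow to the right and rows downward; lengths in m; the calibration is good to about 2 mm. A picture is of the moment at which its call begins. get_calibration takes no time and is no camera call.
- order.finish_job(): hands the job in; it is judged then, once.
The state is a dict: "t": time; "q": joint angles; "qd": joint speeds; "joint_torque": joint torques, N m; "tcp_pos": TCP position; "eef_rot": TCP orientation; "force": force on the tool from outside, world axes, zero at the start; "wrist_torque": the same for the moment, N m; "grip_width": finger opening in m; "gripper_force": force on a finger pad.
Only numpy, scipy, OpenCV 4.12 (cv2) and the standard library are available. Lean on these libraries where they do the work, as an engineer would, in place of code of your own. Each camera call takes 0.05 s, during which the arm holds its last target. There are 200 camera calls.

## Task

Clear the bench into one pile, built where the bin of ochre vials stands and without shifting that bin: on it goes the bin of red vials, then the bin of blue vials, which will be needed first, each turned end for end to the one below so that it sits level on the ledges and not on the vials. Cover the blue vials with either empty bin, turned end for end in the same way, and nest the other empty bin fully down into it, the same way round, to keep the pile low. Keep the filled bins level, do not knock over the two small bottles, and leave the pile standing by itself.

Things in the scene. Friction and masses are not known exactly. Their poses are not given: they have to be found in the camera images.
- ochre_bin_mid (a point): Grey stack-nest bin 140 x 66 x 50 mm high (all five bins are alike) with two yellow ochre vials fixed in it, tops 33 mm above its underside. Bottom of the pile, stays put; 0.46 kg. Point: bin centre, 25 mm above its underside. Axes of every bin: x along its length, away from the label lip, which sticks out 12 mm beyond the front (-x) end, y across the 66 mm width, z up.
- red_bin_mid (a point): Grey bin with two pinkish red vials, 0.24 kg; point and axes as for the ochre bin. Grip bins across the plain 66 mm side walls, which span 25 to 50 mm above the underside; fingertips at least 25 mm above the underside, else they meet the bin below. The mouth is 62 x 136 mm inside; the narrow lower part is 29 x 120 mm, 52 mm over the feet.
- blue_bin_mid (a point): Grey bin with two blue vials, 0.24 kg; point and axes as for the ochre bin. Every bin has feet at x = +54 and -28 mm and, inside, ledges at x = -54 and +28 mm, tops 43 mm above its underside. Turned end for end on another bin (lips at opposite ends), the feet stand on the ledges: 43 mm above the bin below. Play 5 mm or more either way; the foot edges are rounded.
- white_bin_mid (a point): White empty bin, 0.11 kg; same shape, point and axes as the ochre bin. Set into another empty bin the same way round (lips at the same end), a bin's feet miss the ledges and it nests: it comes to rest 27 mm above the bin below. Play 5 mm or more either way.
- green_bin_mid (a point): Green empty bin, 0.11 kg; same shape, point and axes as the ochre bin.
- bottle_brown_mid (a point): Small brown bottle with a blue cap, 46 mm across, 108 mm high, standing loose on the bench; point at its centre, half-way up. It stays standing.
- bottle_green_mid (a point): Small dark green bottle, 46 mm across, 108 mm high, standing loose on the bench; point at its centre, half-way up. It stays standing.

How it is judged:
At the end, for the whole second after the job is handed in: Red on ochre, blue on red, one empty on blue, each 43 mm up on the ledges; the other empty nested 27 mm up in it (all within 4 mm up, 10 mm sideways, tilt under 0.06 rad), at rest; ochre bin on the bench within 25 mm of its place; bottles standing (z of red_bin_mid in the frame of ochre_bin_mid between 0.039 and 0.047 m and x of red_bin_mid in the frame of ochre_bin_mid between -0.01 and 0.01 m and y of red_bin_mid in the frame of ochre_bin_mid between -0.01 and 0.01 m and z of blue_bin_mid in the frame of red_bin_mid between 0.039 and 0.047 m and x of blue_bin_mid in the frame of red_bin_mid between -0.01 and 0.01 m and y of blue_bin_mid in the frame of red_bin_mid between -0.01 and 0.01 m and ((z of white_bin_mid in the frame of blue_bin_mid between 0.039 and 0.047 m and x of white_bin_mid in the frame of blue_bin_mid between -0.01 and 0.01 m and y of white_bin_mid in the frame of blue_bin_mid between -0.01 and 0.01 m and z of green_bin_mid in the frame of white_bin_mid between 0.023 and 0.031 m and x of green_bin_mid in the frame of white_bin_mid between -0.01 and 0.01 m and y of green_bin_mid in the frame of white_bin_mid between -0.01 and 0.01 m) or (z of green_bin_mid in the frame of blue_bin_mid between 0.039 and 0.047 m and x of green_bin_mid in the frame of blue_bin_mid between -0.01 and 0.01 m and y of green_bin_mid in the frame of blue_bin_mid between -0.01 and 0.01 m and z of white_bin_mid in the frame of green_bin_mid between 0.023 and 0.031 m and x of white_bin_mid in the frame of green_bin_mid between -0.01 and 0.01 m and y of white_bin_mid in the frame of green_bin_mid between -0.01 and 0.01 m)) and angle between each of ochre_bin_mid, red_bin_mid, blue_bin_mid, white_bin_mid, green_bin_mid's own z axis and vertical below 0.06 rad and linear speed of each of ochre_bin, red_bin, blue_bin, white_bin, green_bin below 0.02 m/s and height (world z) of ochre_bin_mid below 0.03 m); the robot touches nothing.
It fails at once if the ochre bin is shifted more than 25 mm (distance of ochre_bin_mid from where it was at the start of the episode above 0.025 m).
It fails at once if a bottle is knocked over (angle between any of bottle_brown_mid, bottle_green_mid's own z axis and vertical above 0.6 rad).
It fails at once if a filled bin is tipped (angle between any of ochre_bin_mid, red_bin_mid, blue_bin_mid's own z axis and vertical above 0.5 rad).
It also fails if it takes over 131 s, if anything falls off the work surface, if the arm or the gripper's body presses on something with over 40 N, if the wrist force passes 120 N, or if a joint passes its speed limit or range.

## Working session

There is one attempt and no reset: what is moved stays moved. The work goes in short steps, Python scripts to look and compute and a shell command to move; the robot and the scene stay as the last step left them, time stands still between calls to the robot, and variables do not carry over. Pictures are saved under pics/ and viewed, at most 14 in all, crops included, and the job is handed in when it is done.

```bash
mkdir -p pics; ls
python3 - <<'E'
from station import sensors, optics
import cv2
s=sensors.sense(); print({k:s[k] for k in ('t','tcp_pos','eef_rot','force','grip_width')})
for n in ('top','side'):
    im=optics.snapshot(n); cv2.imwrite(f'pics/{n}0.png',cv2.resize(im,(800,600),interpolation=cv2.INTER_CUBIC)); cv2.imwrite(f'{n}0raw.png',im)
    c=optics.get_calibration(n); print(n,c)
E
```

```text
pics
{'t': 0.0, 'tcp_pos': array([0.2897697 , 0.58076691, 0.22984397]), 'eef_rot': array([ 2.29307532e-01,  9.73353095e-01, -1.32318427e-03, -2.40306849e-04]), 'force': array([ 0.43948994,  0.40805907, -0.30602733]), 'grip_width': 0.08554125054273501}
top {'camera_matrix': array([[392.1855699 ,   0.        , 255.03976151],
       [  0.        , 392.1855699 , 193.96819044],
       [  0.        ,   0.        ,   1.        ]]), 'k1': -0.12111286268244857, 'R': array([[-0.01161551, -0.99989277, -0.00891833],
       [-0.99678098,  0.012286  , -0.07922581],
       [ 0.07932688,  0.00796937, -0.9968168 ]]), 't': array([0.03351093, 0.55702228, 1.19751845])}
side {'camera_matrix': array([[460.61966297,   0.        , 254.86064036],
       [  0.        , 460.61966297, 191.74605583],
       [  0.        ,   0.        ,   1.        ]]), 'k1': -0.16056542910561555, 'R': array([[-0.99509032, -0.09763599, -0.01620109],
       [-0.05308325,  0.66467678, -0.74524288],
       [ 0.08353101, -0.74072396, -0.66659626]]), 't': array([0.55963883, 0.05778507, 1.51323611])}
```

View pics/top0.png

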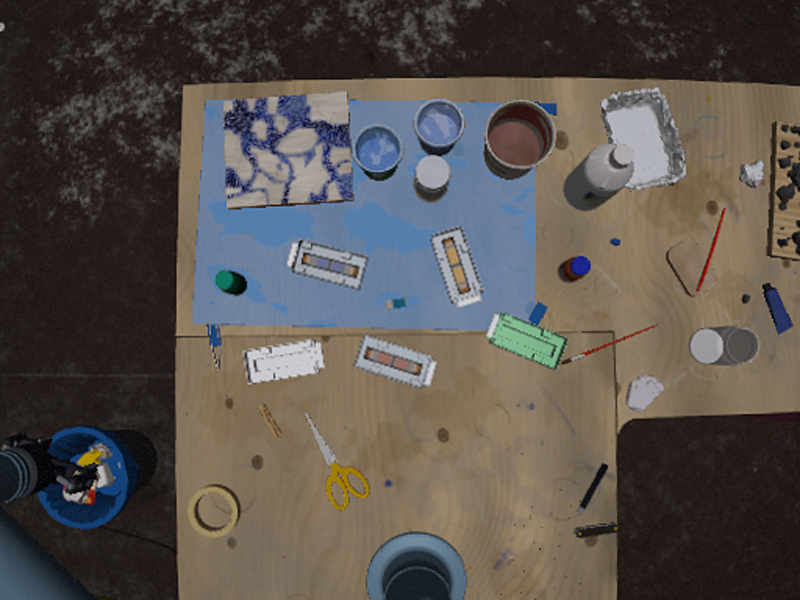

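View pics/side0.png

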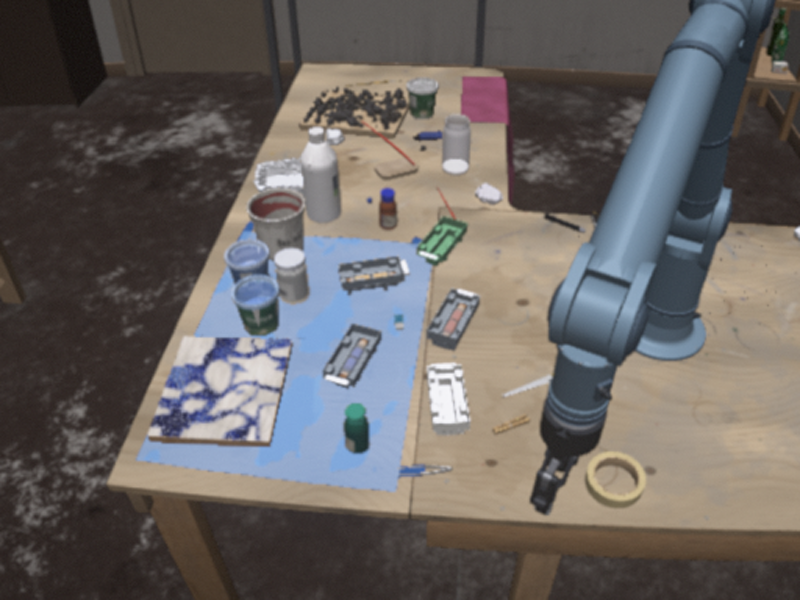

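The top view, at 800x600, shows ochre at (457,266), blue at (328,265), red at (396,360), white at (284,361) and green at (527,341). The bottles stand at (230,281) and (576,268). Next I rectify tiles at rim height.

```bash
cat > h.py <<'E'
import numpy as np, cv2
from station import sensors, optics
def proj(n,X):
    c=optics.get_calibration(n); K=c['camera_matrix']; p=np.atleast_2d(X)@c['R'].T+c['t']
    s=p[:,:2]/p[:,2:]; s=s*(1+c['k1']*(s**2).sum(1,keepdims=True)); return s*K[0,0]+K[:2,2]
def unproj(n,uv,z):
    c=optics.get_calibration(n); K=c['camera_matrix']; d=(np.asarray(uv,float)-K[:2,2])/K[0,0]; s=d.copy()
    for _ in range(20): s=d/(1+c['k1']*(s**2).sum())
    r=c['R'].T@np.array([*s,1]); o=-c['R'].T@c['t']; return o+r*(z-o[2])/r[2]
def ortho(n,im,cx,cy,z,half=.1,px=266,yaw=0):
    # up = +x rotated by yaw, left = +y
    g=(np.arange(px)+.5)/px*2*half-half; c_,r_=np.meshgrid(g,g); dx=-r_; dy=-c_
    X=np.stack([cx+dx*np.cos(yaw)-dy*np.sin(yaw),cy+dx*np.sin(yaw)+dy*np.cos(yaw),np.full_like(dx,z)],-1).reshape(-1,3)
    m=proj(n,X).reshape(px,px,2).astype(np.float32); return cv2.remap(im,m[...,0],m[...,1],cv2.INTER_CUBIC)
E
python3 - <<'E'
from h import *
im=cv2.imread('top0raw.png'); L=[('ochre',457,266),('blue',328,265),('red',396,360),('white',284,361),('green',527,341)]
T=[]
for k,u,v in L:
    p=unproj('top',(u*.64,v*.64),.05); p=np.round(p,2); print(k,p)
    t=ortho('top',im,p[0],p[1],.05); cv2.putText(t,k,(2,12),0,.45,(0,0,255))
    for i in range(0,266,27): pass
    T.append(t)
for k,u,v in (('brown',577,266),('greenb',229,279)): print(k,unproj('top',(u*.64,v*.64),.10))
T.append(np.zeros_like(T[0]))
cv2.imwrite('pics/tiles.png',np.vstack([np.hstack(T[:3]),np.hstack(T[3:])]))
E
```

```text
ochre [ 0.63 -0.09  0.05]
blue [0.63 0.16 0.05]
red [0.44 0.03 0.05]
white [0.44 0.25 0.05]
green [ 0.48 -0.22  0.05]
brown [ 0.61725947 -0.31160752  0.1       ]
greenb [0.60084133 0.34638048 0.1       ]
```

View pics/tiles.png

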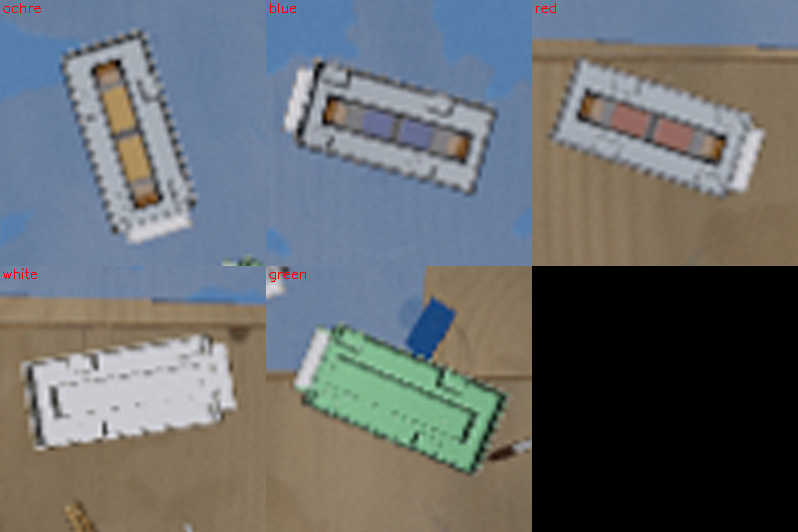

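The tiles show all five rims, with lips on these sides: ochre bottom, blue left, red right, white right, green left. I'll check my pose estimates against both cameras in bin-aligned tiles.

```bash
cat >> h.py <<'E'
P=dict(ochre=(.631,-.086,15.8),blue=(.635,.162,-105.3),red=(.445,.038,72.9),white=(.446,.2575,99.),green=(.481,-.224,-112.))
def plan(goal_xyz,yaw_deg):
    """shift (cm, tool axes), turn about tool z to reach goal TCP with tool-y at yaw_deg (mod 360 as nearest)"""
    from scipy.spatial.transform import Rotation as R
    s=sensors.sense(); r=R.from_quat(s['eef_rot']).as_matrix(); d=r.T@(np.array(goal_xyz)-s['tcp_pos'])*100
    cur=np.degrees(np.arctan2(r[1,1],r[0,1])); t=(yaw_deg-cur+180)%360-180
    print('t',s['t'],'tcp',s['tcp_pos'].round(4),'yawy',cur.round(1),'z',r[:,2].round(3),'shift cm',d.round(2),'turn z rad',round(-np.radians(t),3),'alt',round(-np.radians(t)+np.sign(t)*2*np.pi,3),'F',s['force'].round(1),'w',s['grip_width'].round(4))
E
python3 - <<'E'
from h import *
rows=[]
for n in ('top','side'):
    im=cv2.imread(n+'0raw.png'); r=[]
    for k,(x,y,a) in P.items():
        t=ortho(n,im,x,y,.05,half=.1,px=160,yaw=np.radians(a))
        t=cv2.resize(t,(160,160)); cv2.rectangle(t,(80-26,80-56),(80+26,80+56),(0,0,255),1); r.append(t)
    rows.append(np.hstack(r))
cv2.imwrite('pics/chk.png',np.vstack(rows))
plan((.445,.038,.12),72.9+90-180)
E
```

```text
Traceback (most recent call last):
  File "h.py", line 21, in plan
    print('t',s['t'],'tcp',s['tcp_pos'].round(4),'yawy',cur.round(1),'z',r[:,2].round(3),'shift cm',d.round(2),'turn z rad',round(-np.radians(t),3),'alt',round(-np.radians(t)+np.sign(t)*2*np.pi,3),'F',s['force'].round(1),'w',s['grip_width'].round(4))
                                                                                                                                                                                                                                 ^^^^^^^^^^^^^^^^^^^^^
AttributeError: 'float' object has no attribute 'round'
```

View pics/chk.png

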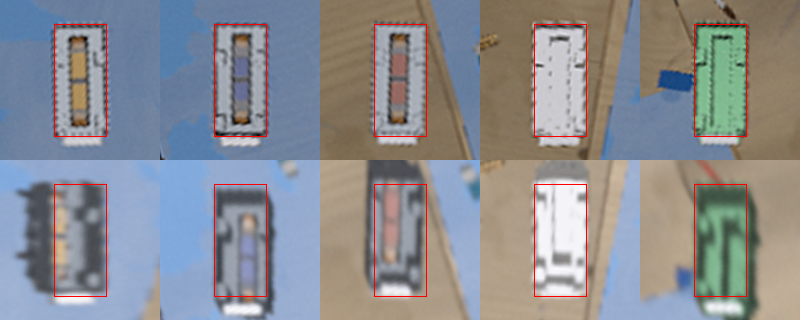

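Top tiles match the rim boxes within about 1–2 mm. In the side tiles the near walls show, as expected. Next I plan the red grasp.

```bash
sed -i "s/s\['grip_width'\].round(4)/round(float(s['grip_width']),4)/" h.py; python3 -c "
from h import *
plan((.445,.038,.12),72.9-90)"
```

```text
t 0.1 tcp [0.2898 0.5809 0.23  ] yawy 63.5 z [-0.001 -0.002 -1.   ] shift cm [-38.12 -41.62  11.1 ] turn z rad 1.407 alt -4.877 F [-0.2  0.6 -0.6] w 0.0855
```

```bash
python3 -m inch '[[[-38.1,-41.6,11.1],[0,0,1.407],8.5],[[-38.1,-41.6,11.1],[0,0,1.407],8.5],[[-38.1,-41.6,11.1],[0,0,1.407],8.5],[[-38.1,-41.6,11.1],[0,0,1.407],8.5],[[-38.1,-41.6,11.1],[0,0,1.407],8.5],[[-38.1,-41.6,11.1],[0,0,1.407],8.5],[[-38.1,-41.6,11.1],[0,0,1.407],8.5],[[-38.1,-41.6,11.1],[0,0,1.407],8.5],[[-38.1,-41.6,11.1],[0,0,1.407],8.5],[[-38.1,-41.6,11.1],[0,0,1.407],8.5]]' 40; python3 -c "
from h import *
plan((.445,.038,.027),72.9-90)"
```

```text
t: 1.35
tcp_pos: [0.4449, 0.0342, 0.1195]
eef_rot: [0.807, 0.59, -0.001, 0.0]
force: [-0.1, 0.6, -0.5]
grip_width: 0.0852
gripper_force: 0.0
t 1.35 tcp [0.4449 0.0342 0.1195] yawy -17.6 z [-0.002 -0.002 -1.   ] shift cm [ 0.38 -0.1   9.25] turn z rad -0.009 alt 6.274 F [-0.1  0.6 -0.5] w 0.0852
```

```bash
python3 -m inch '[[[0,0,3.5],[0,0,0],8.5],[[0,0,3.5],[0,0,0],8.5],[[0,0,3.5],[0,0,0],8.5]]' 40; python3 -c "
from h import *
plan((.445,.038,.027),72.9-90)
im=optics.snapshot('side')
cv2.imwrite('pics/s1.png',cv2.resize(im[120:300,200:400],None,fx=3,fy=3,interpolation=cv2.INTER_CUBIC))"
```

```text
t: 1.72
tcp_pos: [0.4455, 0.0401, 0.0857]
eef_rot: [0.804, 0.595, 0.0, -0.0]
force: [-0.3, -0.3, 0.9]
grip_width: 0.0849
gripper_force: 0.0
t 1.725 tcp [0.4455 0.0401 0.0857] yawy -17.0 z [-0.  0. -1.] shift cm [-0.22  0.02  5.87] turn z rad 0.001 alt -6.282 F [-0.3 -0.3  0.9] w 0.0849
```

View pics/s1.png

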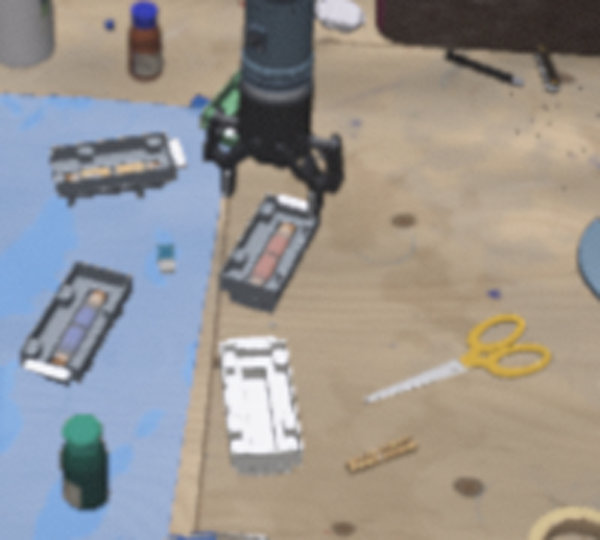

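The fingers, at crop (228,190) and (315,205), straddle the red bin. Now I descend and close.

```bash
python3 -m inch '[[[0,0,3],[0,0,0],8.5],[[0,0,5],[0,0,0],8.5],[[0,0,5.8],[0,0,0],8.5],[[0,0,5.8],[0,0,0],8.5],[[0,0,5.8],[0,0,0],6],[[0,0,5.8],[0,0,0],6],[[0,0,5.8],[0,0,0],6],[[0,0,5.8],[0,0,0],6],[[0,0,5.8],[0,0,0],6]]' 40; python3 -c "
from h import *
plan((.445,.038,.12),72.9-90)"
```

```text
t: 2.9
tcp_pos: [0.4459, 0.0397, 0.0283]
eef_rot: [0.805, 0.594, 0.001, -0.0]
force: [-1.9, 0.7, 7.3]
grip_width: 0.0651
gripper_force: 45.2
t 2.9 tcp [0.4459 0.0397 0.0283] yawy -17.1 z [ 0.001  0.001 -1.   ] shift cm [-0.18 -0.03 -9.17] turn z rad -0.001 alt 6.283 F [-1.9  0.7  7.3] w 0.0651
```

```bash
python3 -m inch '[[[0,0,-3],[0,0,0],6],[[0,0,-6],[0,0,0],6],[[0,0,-10],[0,0,0],6],[[0,0,-10],[0,0,0],6],[[0,0,-10],[0,0,0],6]]' 60; python3 -c "
from h import *
plan((.631,-.086,.13),105.8)"
```

```text
t: 3.52
tcp_pos: [0.4445, 0.0393, 0.1266]
eef_rot: [0.804, 0.594, -0.0, -0.0]
force: [-0.5, 0.3, -3.0]
grip_width: 0.0644
gripper_force: 73.1
t 3.525 tcp [0.4445 0.0393 0.1266] yawy -17.1 z [-0.001  0.    -1.   ] shift cm [-6.49 21.52 -0.37] turn z rad -2.145 alt 4.138 F [-0.5  0.3 -3. ] w 0.0644
```

```bash
python3 -m inch '[[[-1.5,5,0],[0,0,-0.18],6],[[-3,10,0],[0,0,-0.36],6],[[-4,14,0],[0,0,-0.54],6],[[-5,18,0],[0,0,-0.72],6],[[-6,20,0],[0,0,-0.9],6],[[-6.5,21.5,0],[0,0,-1.08],6],[[-6.5,21.5,0],[0,0,-1.26],6],[[-6.5,21.5,0],[0,0,-1.44],6],[[-6.5,21.5,0],[0,0,-1.62],6],[[-6.5,21.5,0],[0,0,-1.8],6]]'; python3 -m inch '[[[0,0,0],[0,0,-0.175],6],[[0,0,0],[0,0,-0.345],6],[[0,0,0],[0,0,-0.345],6],[[0,0,0],[0,0,-0.345],6]]'; python3 -c "
from h import *
plan((.631,-.086,.072),105.8)"
```

```text
t: 4.78
tcp_pos: [0.6295, -0.0859, 0.1237]
eef_rot: [0.032, 0.999, 0.0, -0.003]
force: [-0.3, -0.6, -3.6]
grip_width: 0.0645
gripper_force: 73.0
t: 5.28
tcp_pos: [0.6306, -0.0861, 0.1255]
eef_rot: [-0.136, 0.991, 0.0, -0.002]
force: [-0.4, -0.1, -2.4]
grip_width: 0.0643
gripper_force: 73.0
t 5.275 tcp [ 0.6306 -0.0861  0.1255] yawy 105.6 z [-0.003  0.    -1.   ] shift cm [-0.06 -0.01  5.35] turn z rad -0.003 alt 6.28 F [-0.4 -0.1 -2.4] w 0.0643
```

```bash
cat >> h.py <<'E'
def look(name):
    top=optics.snapshot('top'); side=optics.snapshot('side'); c=proj('side',[.63,-.086,.1])[0].astype(int)
    a=cv2.resize(side[c[1]-50:c[1]+50,c[0]-50:c[0]+50],(400,400),interpolation=cv2.INTER_CUBIC)
    c=proj('top',[.63,-.086,.1])[0].astype(int)
    b=cv2.resize(top[c[1]-50:c[1]+50,c[0]-50:c[0]+50],(400,400),interpolation=cv2.INTER_CUBIC)
    cv2.imwrite('pics/'+name,np.hstack([b,a])); cv2.imwrite('raw_top_'+name,top); cv2.imwrite('raw_side_'+name,side)
E
python3 -c "
from h import *
look('l1.png')"
```

```text
(no output)
```

View pics/l1.png

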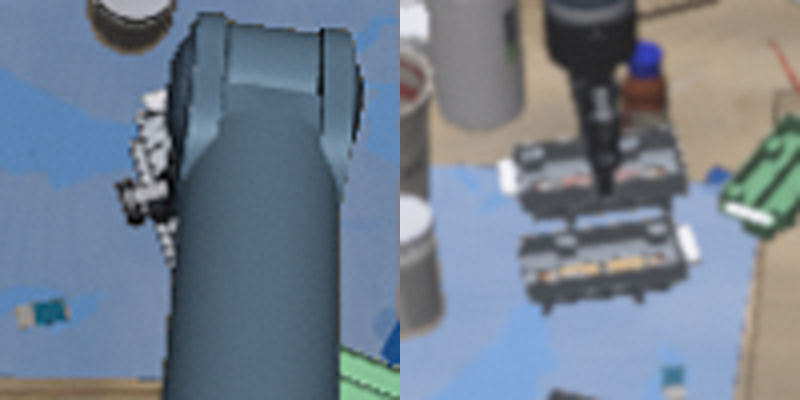

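The side view shows red level over ochre, parallel to it and with lips at opposite ends. I lower it onto the ledges.

```bash
python3 -m inch '[[[0,0,2],[0,0,0],6],[[0,0,3.5],[0,0,0],6],[[0,0,4.5],[0,0,0],6],[[0,0,5],[0,0,0],6],[[0,0,5.2],[0,0,0],6],[[0,0,5.4],[0,0,0],6],[[0,0,5.4],[0,0,0],6]]'; python3 -c "
from h import *
plan((.631,-.086,.0715),105.8)"
```

```text
t: 6.25
tcp_pos: [0.632, -0.0862, 0.0736]
eef_rot: [-0.137, 0.991, -0.0, 0.0]
force: [-0.5, -0.7, -2.1]
grip_width: 0.0643
gripper_force: 73.0
t 6.25 tcp [ 0.632  -0.0862  0.0736] yawy 105.8 z [ 0.001 -0.    -1.   ] shift cm [0.09 0.04 0.21] turn z rad -0.001 alt 6.283 F [-0.5 -0.7 -2.1] w 0.0643
```

Not in contact yet, so a bit further.

```bash
python3 -m inch '[[[0,0,0.15],[0,0,0],6],[[0,0,0.3],[0,0,0],6],[[0,0,0.3],[0,0,0],6],[[0,0,0.3],[0,0,0],6]]'
```

```text
t: 6.75
tcp_pos: [0.6321, -0.0862, 0.0716]
eef_rot: [-0.137, 0.991, 0.0, 0.0]
force: [-3.0, 0.4, 5.7]
grip_width: 0.0643
gripper_force: 73.8
```

Contact came at the expected height. I release and rise.

```bash
python3 -m inch '[[[0,0,-0.1],[0,0,0],6.8],[[0,0,-0.1],[0,0,0],7.5],[[0,0,-0.1],[0,0,0],8.5],[[0,0,-0.1],[0,0,0],8.5],[[0,0,-0.1],[0,0,0],8.5],[[0,0,-4],[0,0,0],8.5],[[0,0,-8],[0,0,0],8.5],[[0,0,-10],[0,0,0],8.5],[[0,0,-10],[0,0,0],8.5]]'; python3 -c "
from h import *
plan((.635,.162,.12),-15.3)"
```

```text
t: 7.88
tcp_pos: [0.633, -0.0863, 0.172]
eef_rot: [-0.137, 0.991, -0.0, 0.002]
force: [0.3, 0.6, -0.4]
grip_width: 0.085
gripper_force: 0.0
t 7.875 tcp [ 0.633  -0.0863  0.172 ] yawy 105.8 z [ 0.004 -0.    -1.   ] shift cm [-6.92 23.85  5.2 ] turn z rad 2.113 alt -4.17 F [ 0.3  0.6 -0.4] w 0.085
```

```bash
python3 -m inch '[[[-1.5,5,0],[0,0,0.18],8.5],[[-3,10,0],[0,0,0.36],8.5],[[-4,14,0],[0,0,0.54],8.5],[[-5,18,0],[0,0,0.72],8.5],[[-6,22,0],[0,0,0.9],8.5],[[-6.9,23.8,0],[0,0,1.08],8.5],[[-6.9,23.8,0],[0,0,1.26],8.5],[[-6.9,23.8,0],[0,0,1.44],8.5],[[-6.9,23.8,2],[0,0,1.62],8.5],[[-6.9,23.8,5],[0,0,1.8],8.5]]' 40; python3 -m inch '[[[0,0,0],[0,0,0.175],8.5],[[0,0,0],[0,0,0.313],8.5],[[0,0,0],[0,0,0.313],8.5],[[0,0,0],[0,0,0.313],8.5],[[0,0,0],[0,0,0.313],8.5]]'; python3 -c "
from h import *
plan((.635,.162,.0275),-15.3)
look('l2.png')"
```

```text
t: 9.12
tcp_pos: [0.6329, 0.1615, 0.1184]
eef_rot: [0.693, 0.721, -0.001, -0.0]
force: [0.3, 0.5, 0.3]
grip_width: 0.0853
gripper_force: 0.0
t: 9.75
tcp_pos: [0.6332, 0.1616, 0.1199]
eef_rot: [0.795, 0.607, -0.0, -0.0]
force: [-0.6, 0.1, -0.9]
grip_width: 0.085
gripper_force: 0.0
t 9.75 tcp [0.6332 0.1616 0.1199] yawy -15.2 z [-0.001 -0.    -1.   ] shift cm [0.09 0.17 9.24] turn z rad 0.001 alt -6.282 F [-0.6  0.1 -0.9] w 0.085
```

View pics/l2.png

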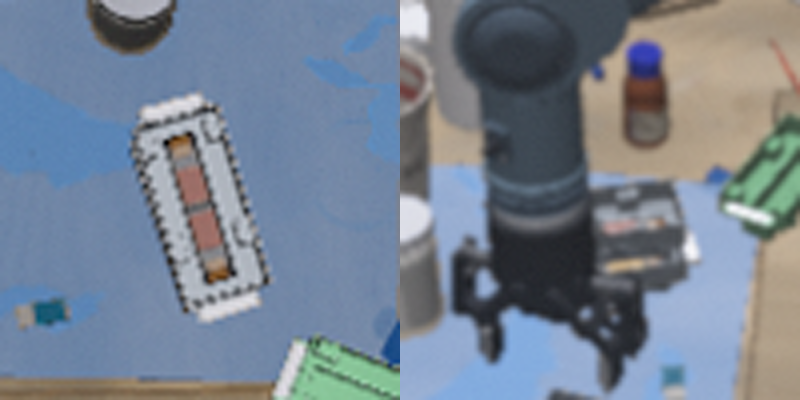

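Left: red sits on ochre, with red's lip at (175,105) and ochre's lip at (228,305); the rim runs (133,130) to (268,285). Continuing with the blue grasp.

```bash
python3 -m inch '[[[0,0.15,4],[0,0,0],8.5],[[0,0.15,7],[0,0,0],8.5],[[0,0.15,8.6],[0,0,0],8.5],[[0,0.15,9.2],[0,0,0],8.5],[[0,0.15,9.2],[0,0,0],8.5],[[0,0.15,9.2],[0,0,0],6],[[0,0.15,9.2],[0,0,0],6],[[0,0.15,9.2],[0,0,0],6],[[0,0.15,9.2],[0,0,0],6],[[0,0.15,9.2],[0,0,0],6]]' 40;  python3 -c "
from h import *
c=proj('top',[.63,-.086,.1])[0].astype(int)-50
p=[unproj('top',c+np.array(q)/4-.375,.093) for q in ((133,130),(218,105),(268,285),(183,312))]
print(np.mean(p,0).round(4),[ (np.linalg.norm(p[i]-p[i-1])*1e3).round(1) for i in range(4)])"
```

```text
t: 11.1
tcp_pos: [0.6363, 0.1615, 0.03]
eef_rot: [0.795, 0.607, 0.001, 0.0]
force: [-1.0, -0.5, 5.7]
grip_width: 0.0649
gripper_force: 47.5
[ 0.6287 -0.0858  0.093 ] [np.float64(139.9), np.float64(66.0), np.float64(138.8), np.float64(65.7)]
```

```bash
python3 -m inch '[[[0,0,-3],[0,0,0],6],[[0,0,-6],[0,0,0],6],[[0,0,-10],[0,0,0],6],[[0,0,-14],[0,0,0],6],[[0,0,-14],[0,0,0],6],[[0,0,-14],[0,0,0],6]]' 60; python3 -c "
from h import *
plan((.631,-.086,.168),105.8)"
```

```text
t: 11.85
tcp_pos: [0.6333, 0.1612, 0.1664]
eef_rot: [0.795, 0.607, -0.002, -0.001]
force: [-0.7, 0.7, -3.9]
grip_width: 0.0643
gripper_force: 71.0
t 11.85 tcp [0.6333 0.1612 0.1664] yawy -15.3 z [-0.003 -0.001 -1.   ] shift cm [-23.91   6.3   -0.14] turn z rad -2.113 alt 4.17 F [-0.7  0.7 -3.9] w 0.0643
```

```bash
python3 -m inch '[[[-5,1,0],[0,0,-0.18],6],[[-10,2,0],[0,0,-0.36],6],[[-14,4,0],[0,0,-0.54],6],[[-18,5,0],[0,0,-0.72],6],[[-21,5.5,0],[0,0,-0.9],6],[[-23,6,0],[0,0,-1.08],6],[[-23.9,6.2,0],[0,0,-1.26],6],[[-23.9,6.2,0],[0,0,-1.44],6],[[-23.9,6.2,0],[0,0,-1.62],6],[[-23.9,6.2,0],[0,0,-1.8],6]]'; python3 -m inch '[[[0,0,0],[0,0,-0.175],6],[[0,0,0],[0,0,-0.313],6],[[0,0,0],[0,0,-0.313],6],[[0,0,0],[0,0,-0.313],6],[[0,0,0],[0,0,-0.313],6]]'; python3 -c "
from h import *
plan((.630,-.086,.116),105.8)"
```

```text
t: 13.1
tcp_pos: [0.6293, -0.0852, 0.1648]
eef_rot: [0.016, 1.0, 0.0, -0.003]
force: [-0.5, 0.1, -2.8]
grip_width: 0.0645
gripper_force: 70.9
t: 13.72
tcp_pos: [0.6312, -0.0855, 0.1676]
eef_rot: [-0.137, 0.991, 0.0, -0.001]
force: [-0.1, 0.8, -1.8]
grip_width: 0.0642
gripper_force: 70.9
t 13.725 tcp [ 0.6312 -0.0855  0.1676] yawy 105.7 z [-0.001 -0.    -1.   ] shift cm [ 0.12 -0.01  5.16] turn z rad -0.002 alt 6.282 F [-0.1  0.8 -1.8] w 0.0642
```

```bash
python3 -m inch '[[[0.1,0,2],[0,0,0],6],[[0.1,0,3.3],[0,0,0],6],[[0.1,0,4.3],[0,0,0],6],[[0.1,0,4.8],[0,0,0],6],[[0.1,0,5],[0,0,0],6],[[0.1,0,5.2],[0,0,0],6],[[0.1,0,5.2],[0,0,0],6],[[0.1,0,5.2],[0,0,0],6]]'
```

```text
t: 14.72
tcp_pos: [0.631, -0.0859, 0.1167]
eef_rot: [-0.137, 0.991, -0.0, 0.0]
force: [-0.2, -0.4, -2.9]
grip_width: 0.0644
gripper_force: 70.9
```

```bash
python3 -m inch '[[[0,0,0.15],[0,0,0],6],[[0,0,0.3],[0,0,0],6],[[0,0,0.3],[0,0,0],6],[[0,0,0.3],[0,0,0],6]]'; python3 -c "
from h import *
look('l3.png')"
```

```text
t: 15.22
tcp_pos: [0.6313, -0.0859, 0.1161]
eef_rot: [-0.137, 0.991, 0.0, 0.001]
force: [-3.9, 1.0, 8.9]
grip_width: 0.0644
gripper_force: 72.2
```

View pics/l3.png

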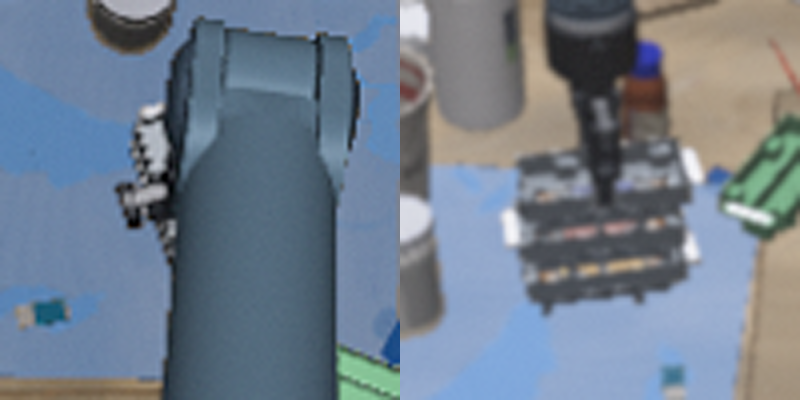

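The side view shows three bins stacked level, lips alternating at (690,165), (512,228) and (692,248). I release and go to white.

```bash
python3 -m inch '[[[0,0,-0.2],[0,0,0],6.8],[[0,0,-0.2],[0,0,0],7.5],[[0,0,-0.2],[0,0,0],8.5],[[0,0,-0.2],[0,0,0],8.5],[[0,0,-0.2],[0,0,0],8.5],[[0,0,-4],[0,0,0],8.5],[[0,0,-8],[0,0,0],8.5],[[0,0,-8],[0,0,0],8.5],[[0,0,-8],[0,0,0],8.5]]'; python3 -c "
from h import *
plan((.446,.2575,.12),9)"
```

```text
t: 16.45
tcp_pos: [0.6303, -0.0858, 0.1929]
eef_rot: [-0.137, 0.991, 0.0, -0.0]
force: [0.3, -1.1, -0.3]
grip_width: 0.0847
gripper_force: 0.0
t 16.45 tcp [ 0.6303 -0.0858  0.1929] yawy 105.8 z [-0.001  0.    -1.   ] shift cm [ 8.4  38.05  7.3 ] turn z rad 1.689 alt -4.594 F [ 0.3 -1.1 -0.3] w 0.0847
```

```bash
python3 -m inch '[[[1,5,0],[0,0,0.18],8.5],[[2,10,0],[0,0,0.36],8.5],[[3,15,0],[0,0,0.54],8.5],[[4,20,0],[0,0,0.72],8.5],[[5,25,0],[0,0,0.9],8.5],[[6,30,0],[0,0,1.08],8.5],[[7,34,2],[0,0,1.26],8.5],[[8.4,38,4],[0,0,1.44],8.5],[[8.4,38,6],[0,0,1.6],8.5],[[8.4,38,7.2],[0,0,1.689],8.5]]' 40; python3 -m inch '[[[0,0,0],[0,0,0],8.5],[[0,0,0],[0,0,0],8.5],[[0,0,0],[0,0,0],8.5]]'; python3 -c "
from h import *
plan((.446,.2575,.0275),9)
look('l4.png')"
```

```text
t: 17.7
tcp_pos: [0.4438, 0.2566, 0.1183]
eef_rot: [0.65, 0.76, -0.003, -0.001]
force: [0.0, -1.4, -0.5]
grip_width: 0.0848
gripper_force: 0.0
t: 18.08
tcp_pos: [0.447, 0.257, 0.1218]
eef_rot: [0.649, 0.76, 0.0, 0.0]
force: [0.9, 0.2, 0.8]
grip_width: 0.0853
gripper_force: 0.0
t 18.075 tcp [0.447  0.257  0.1218] yawy 9.0 z [ 0.001  0.001 -1.   ] shift cm [ 0.06 -0.1   9.43] turn z rad 0.0 alt -6.283 F [0.9 0.2 0.8] w 0.0853
```

View pics/l4.png

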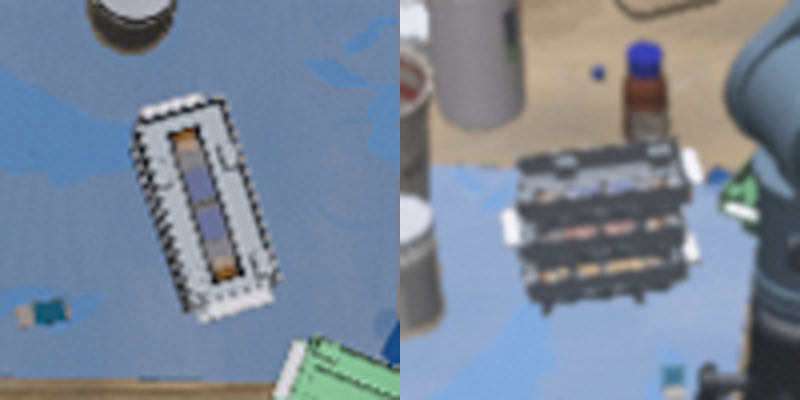

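Blue is on the pile and level, with rim corners at about (137,124), (225,98), (278,278) and (190,305). Now I grasp white.

```bash
python3 -m inch '[[[0,-0.05,4],[0,0,0],8.5],[[0,-0.05,7],[0,0,0],8.5],[[0,-0.05,8.8],[0,0,0],8.5],[[0,-0.05,9.4],[0,0,0],8.5],[[0,-0.05,9.4],[0,0,0],8.5],[[0,-0.05,9.4],[0,0,0],6],[[0,-0.05,9.4],[0,0,0],6],[[0,-0.05,9.4],[0,0,0],6],[[0,-0.05,9.4],[0,0,0],6],[[0,-0.05,9.4],[0,0,0],6]]' 40;  python3 -c "
from h import *
c=proj('top',[.63,-.086,.1])[0].astype(int)-50
p=[unproj('top',c+np.array(q)/4-.375,.136) for q in ((137,124),(225,98),(278,278),(190,305))]
print(np.mean(p,0).round(4),[ (np.linalg.norm(p[i]-p[i-1])*1e3).round(1) for i in range(4)])"
```

```text
t: 19.42
tcp_pos: [0.4472, 0.2577, 0.0286]
eef_rot: [0.649, 0.76, 0.001, 0.0]
force: [-0.1, -0.5, 6.5]
grip_width: 0.0651
gripper_force: 46.3
[ 0.6272 -0.087   0.136 ] [np.float64(134.6), np.float64(65.8), np.float64(134.3), np.float64(65.3)]
```

```bash
python3 -m inch '[[[0,0,-3],[0,0,0],6],[[0,0,-6],[0,0,0],6],[[0,0,-12],[0,0,0],6],[[0,0,-18],[0,0,0],6],[[0,0,-18],[0,0,0],6],[[0,0,-18],[0,0,0],6]]' 50; python3 -c "
from h import *
plan((.630,-.086,.21),105.8)"
```

```text
t: 20.18
tcp_pos: [0.4453, 0.2564, 0.2066]
eef_rot: [0.649, 0.76, -0.001, -0.0]
force: [-0.6, -0.3, -2.5]
grip_width: 0.0644
gripper_force: 58.6
t 20.175 tcp [0.4453 0.2564 0.2066] yawy 9.0 z [-0.001 -0.001 -1.   ] shift cm [-36.71  12.89  -0.35] turn z rad -1.69 alt 4.594 F [-0.6 -0.3 -2.5] w 0.0644
```

```bash
python3 -m inch '[[[-5,1.5,0],[0,0,-0.18],6],[[-10,3,0],[0,0,-0.36],6],[[-15,5,0],[0,0,-0.54],6],[[-20,7,0],[0,0,-0.72],6],[[-25,8.5,0],[0,0,-0.9],6],[[-30,10.5,0],[0,0,-1.08],6],[[-34,12,0],[0,0,-1.26],6],[[-36.7,12.8,0],[0,0,-1.44],6],[[-36.7,12.8,0],[0,0,-1.6],6],[[-36.7,12.8,0],[0,0,-1.69],6]]'; python3 -m inch '[[[0,0,0],[0,0,0],6],[[0,0,0],[0,0,0],6],[[0,0,0],[0,0,0],6]]'; python3 -c "
from h import *
plan((.629,-.0865,.1576),105.8)"
```

```text
t: 21.42
tcp_pos: [0.6276, -0.0863, 0.2032]
eef_rot: [-0.139, 0.99, 0.001, -0.003]
force: [0.2, 0.6, -1.1]
grip_width: 0.0647
gripper_force: 58.5
t: 21.8
tcp_pos: [0.6295, -0.0854, 0.2065]
eef_rot: [-0.137, 0.991, 0.0, -0.001]
force: [-0.4, 0.2, -1.0]
grip_width: 0.0648
gripper_force: 58.5
t 21.8 tcp [ 0.6295 -0.0854  0.2065] yawy 105.8 z [-0.001 -0.    -1.   ] shift cm [ 0.07 -0.1   4.89] turn z rad -0.0 alt 6.283 F [-0.4  0.2 -1. ] w 0.0648
```

```bash
python3 -m inch '[[[0.1,-0.1,2],[0,0,0],6],[[0.1,-0.1,3],[0,0,0],6],[[0.1,-0.1,4],[0,0,0],6],[[0.1,-0.1,4.5],[0,0,0],6],[[0.1,-0.1,4.7],[0,0,0],6],[[0.1,-0.1,4.9],[0,0,0],6],[[0.1,-0.1,4.9],[0,0,0],6],[[0.1,-0.1,4.9],[0,0,0],6]]'; python3 -m inch '[[[0,0,0.1],[0,0,0],6],[[0,0,0.2],[0,0,0],6],[[0,0,0.2],[0,0,0],6],[[0,0,0.2],[0,0,0],6]]'
```

```text
t: 22.8
tcp_pos: [0.6295, -0.0868, 0.1586]
eef_rot: [-0.138, 0.99, -0.0, 0.0]
force: [0.2, 1.4, -0.9]
grip_width: 0.0648
gripper_force: 58.5
t: 23.3
tcp_pos: [0.6297, -0.0868, 0.1577]
eef_rot: [-0.138, 0.99, 0.0, 0.001]
force: [-2.1, -0.1, 5.6]
grip_width: 0.0645
gripper_force: 59.3
```

Contact came at the expected height. I release and go to green.

```bash
python3 -m inch '[[[0,0,-0.1],[0,0,0],6.8],[[0,0,-0.1],[0,0,0],7.5],[[0,0,-0.1],[0,0,0],8.5],[[0,0,-0.1],[0,0,0],8.5],[[0,0,-0.1],[0,0,0],8.5],[[0,0,-4],[0,0,0],8.5],[[0,0,-7],[0,0,0],8.5],[[0,0,-7],[0,0,0],8.5],[[0,0,-7],[0,0,0],8.5]]'; python3 -c "
from h import *
plan((.481,-.224,.12),-22)"
```

```text
t: 24.42
tcp_pos: [0.6287, -0.0867, 0.2255]
eef_rot: [-0.138, 0.99, 0.0, -0.001]
force: [0.3, -0.3, 0.6]
grip_width: 0.0851
gripper_force: 0.0
t 24.425 tcp [ 0.6287 -0.0867  0.2255] yawy 105.8 z [-0.001  0.    -1.   ] shift cm [17.94 -9.19 10.57] turn z rad 2.231 alt -4.052 F [ 0.3 -0.3  0.6] w 0.0851
```

```bash
python3 -m inch '[[[3,-1.5,0],[0,0,0.18],8.5],[[6,-3,0],[0,0,0.36],8.5],[[9,-5,0],[0,0,0.54],8.5],[[12,-6.5,0],[0,0,0.72],8.5],[[15,-8,0],[0,0,0.9],8.5],[[17.9,-9.2,0],[0,0,1.08],8.5],[[17.9,-9.2,2],[0,0,1.26],8.5],[[17.9,-9.2,5],[0,0,1.44],8.5],[[17.9,-9.2,8],[0,0,1.62],8.5],[[17.9,-9.2,10.5],[0,0,1.8],8.5]]' 40; python3 -m inch '[[[0,0,0],[0,0,0.18],8.5],[[0,0,0],[0,0,0.36],8.5],[[0,0,0],[0,0,0.431],8.5],[[0,0,0],[0,0,0.431],8.5],[[0,0,0],[0,0,0.431],8.5],[[0,0,0],[0,0,0.431],8.5]]'; python3 -c "
from h import *
plan((.481,-.224,.0275),-22)
look('l5.png')"
```

```text
t: 25.68
tcp_pos: [0.4802, -0.2234, 0.1185]
eef_rot: [0.692, 0.721, -0.001, -0.002]
force: [-1.2, 0.2, -0.8]
grip_width: 0.0849
gripper_force: 0.0
t: 26.42
tcp_pos: [0.4818, -0.2241, 0.121]
eef_rot: [0.829, 0.559, -0.0, -0.0]
force: [0.5, -0.6, -0.0]
grip_width: 0.0851
gripper_force: 0.0
t 26.425 tcp [ 0.4818 -0.2241  0.121 ] yawy -22.0 z [-0.001  0.    -1.   ] shift cm [-0.02 -0.07  9.35] turn z rad 0.001 alt -6.283 F [ 0.5 -0.6 -0. ] w 0.0851
```

View pics/l5.png

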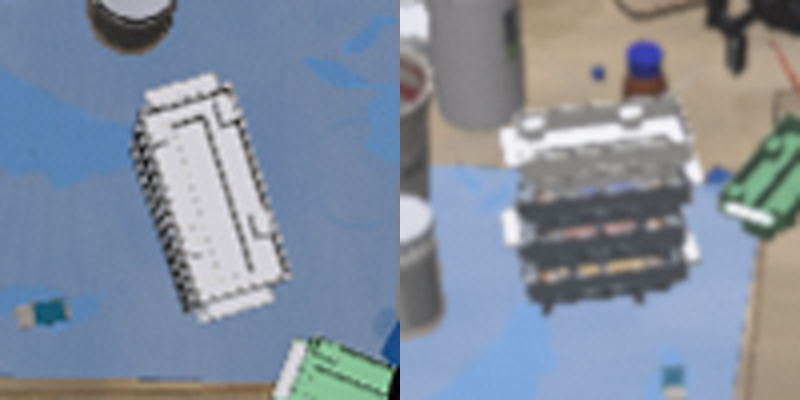

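White is level on blue, lip at the upper end (180,90), rim corners at about (139,113), (233,86), (288,276) and (192,305). Now I grasp green.

```bash
python3 -m inch '[[[0,-0.05,4],[0,0,0],8.5],[[0,-0.05,7],[0,0,0],8.5],[[0,-0.05,8.8],[0,0,0],8.5],[[0,-0.05,9.3],[0,0,0],8.5],[[0,-0.05,9.3],[0,0,0],8.5],[[0,-0.05,9.3],[0,0,0],6],[[0,-0.05,9.3],[0,0,0],6],[[0,-0.05,9.3],[0,0,0],6],[[0,-0.05,9.3],[0,0,0],6],[[0,-0.05,9.3],[0,0,0],6]]' 40;  python3 -c "
from h import *
c=proj('top',[.63,-.086,.1])[0].astype(int)-50
p=[unproj('top',c+np.array(q)/4-.375,.179) for q in ((139,113),(233,86),(288,276),(192,305))]
print(np.mean(p,0).round(4),[ (np.linalg.norm(p[i]-p[i-1])*1e3).round(1) for i in range(4)])"
```

```text
t: 27.78
tcp_pos: [0.4828, -0.2245, 0.0296]
eef_rot: [0.829, 0.559, 0.001, 0.001]
force: [-1.2, -0.2, 5.8]
grip_width: 0.0651
gripper_force: 46.0
[ 0.625  -0.0868  0.179 ] [np.float64(136.7), np.float64(67.5), np.float64(136.2), np.float64(68.4)]
```

```bash
python3 -m inch '[[[0,0,-3],[0,0,0],6],[[0,0,-6],[0,0,0],6],[[0,0,-12],[0,0,0],6],[[0,0,-18],[0,0,0],6],[[0,0,-22],[0,0,0],6],[[0,0,-22],[0,0,0],6],[[0,0,-22],[0,0,0],6]]' 50; python3 -c "
from h import *
plan((.629,-.0865,.25),-74.2)"
```

```text
t: 28.65
tcp_pos: [0.4806, -0.2232, 0.247]
eef_rot: [0.829, 0.559, -0.001, -0.001]
force: [-0.6, 0.2, -1.4]
grip_width: 0.065
gripper_force: 58.8
t 28.65 tcp [ 0.4806 -0.2232  0.247 ] yawy -22.0 z [-0.002  0.001 -1.   ] shift cm [18.23  8.64 -0.31] turn z rad 0.911 alt -5.372 F [-0.6  0.2 -1.4] w 0.065
```

```bash
python3 -m inch '[[[5,2.4,0],[0,0,0.18],6],[[10,4.8,0],[0,0,0.36],6],[[14,6.6,0],[0,0,0.54],6],[[17,8,0],[0,0,0.72],6],[[18.1,8.6,0],[0,0,0.85],6],[[18.1,8.6,0],[0,0,0.911],6],[[18.1,8.6,0],[0,0,0.911],6],[[18.1,8.6,0],[0,0,0.911],6],[[18.1,8.6,0],[0,0,0.911],6]]'; python3 -c "
from h import *
plan((.6275,-.0867,.1856),-74.2)"
```

```text
t: 29.78
tcp_pos: [0.6286, -0.0887, 0.2477]
eef_rot: [0.991, 0.137, -0.0, -0.0]
force: [-0.0, 0.8, -0.2]
grip_width: 0.0648
gripper_force: 58.6
t 29.775 tcp [ 0.6286 -0.0887  0.2477] yawy -74.2 z [-0.001  0.    -1.   ] shift cm [-0.05 -0.22  6.21] turn z rad -0.0 alt 6.283 F [-0.   0.8 -0.2] w 0.0648
```

```bash
python3 -m inch '[[[0,-0.2,2],[0,0,0],6],[[0,-0.2,3],[0,0,0],6],[[0,-0.2,4],[0,0,0],6],[[0,-0.2,5],[0,0,0],6],[[0,-0.2,5.6],[0,0,0],6],[[0,-0.2,5.9],[0,0,0],6],[[0,-0.2,6.1],[0,0,0],6],[[0,-0.2,6.1],[0,0,0],6],[[0,-0.2,6.1],[0,0,0],6]]'; python3 -m inch '[[[0,0,0.1],[0,0,0],6],[[0,0,0.2],[0,0,0],6],[[0,0,0.2],[0,0,0],6],[[0,0,0.2],[0,0,0],6]]'
```

```text
t: 30.9
tcp_pos: [0.6289, -0.0865, 0.1876]
eef_rot: [0.991, 0.137, 0.0, 0.0]
force: [0.1, 0.2, -0.8]
grip_width: 0.0651
gripper_force: 58.7
t: 31.4
tcp_pos: [0.6288, -0.0865, 0.1857]
eef_rot: [0.991, 0.137, 0.0, -0.0]
force: [-0.9, 0.1, 1.9]
grip_width: 0.0645
gripper_force: 58.9
```

Nested down to the expected height (0.1857 m), just touching. I release, rise and look.

```bash
python3 -m inch '[[[0,0,0],[0,0,0],6.8],[[0,0,0],[0,0,0],7.5],[[0,0,0],[0,0,0],8.5],[[0,0,0],[0,0,0],8.5],[[0,0,0],[0,0,0],8.5],[[0,0,-4],[0,0,0],8.5],[[0,0,-8],[0,0,0],8.5],[[0,0,-8],[0,0,0],8.5]]'; python3 -m inch '[[[-5,-4,0],[0,0,0],8.5],[[-10,-8,0],[0,0,0],8.5],[[-15,-12,0],[0,0,0],8.5],[[-18,-20,0],[0,0,0],8.5],[[-18,-20,0],[0,0,0],8.5],[[-18,-20,0],[0,0,0],8.5],[[-18,-20,0],[0,0,0],8.5]]'; python3 -c "
from h import *
look('l6.png')"
```

```text
t: 32.4
tcp_pos: [0.6312, -0.0875, 0.2697]
eef_rot: [0.991, 0.137, 0.004, 0.001]
force: [-0.3, -0.9, 0.5]
grip_width: 0.085
gripper_force: 0.0
t: 33.28
tcp_pos: [0.4012, 0.0561, 0.265]
eef_rot: [0.991, 0.137, -0.0, 0.0]
force: [-0.0, -0.1, -0.5]
grip_width: 0.0851
gripper_force: 0.0
```

View pics/l6.png

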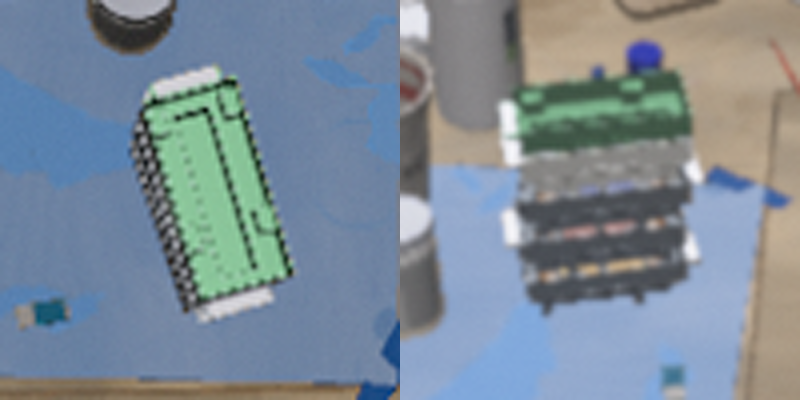

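The pile of five is standing level, with green nested in white, lips at the same end. The brown bottle is upright and the green one was never approached, so I hand in.

```bash
python3 -c "
from station import order
print(order.finish_job())"
```

```text
the job is handed in; nothing more can be done
None
```

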